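Set salvaged bearing balls on their drilled blocks

ROBOT

A 6-joint arm with a two-finger parallel gripper is mounted at the origin on the work surface. World frame = base frame: x ahead of the robot, y to its left, z up, the work surface at z = 0. Lengths are in mm, angles in degrees, forces in N, time in s.
With the tool pointing down it reaches from about 300 to 750 mm from the base axis. Payload 8.5 kg.
Tool frame: the origin (TCP) lies at the very end of the fingers, on their centre line; the grasp point (between the pads) lies 19 mm behind it; z points along the fingers, y is the line along which they close (so a half turn about z gives the same grasp; the last joint's range is limited). The gripper opens to 88 mm and grips with 3 to 60 N. Pads are 18 mm wide; open, the fingers measure 123 mm over their backs; the gripper's body (75 mm by 187 mm) begins 45 mm behind the grasp point.
Start: joints at [59.857, 21.807, 74.336, -0, 83.858, -12.336], TCP at [168.192, 523.633, 238.748] pointing down, gripper open.
Joint ranges: [-178.18, 178.18], [-50.72, 133.34], [12.68, 142.11], [-81.47, 261.47], [9.98, 163.14], [-165.26, 165.26]. Speed limits (degrees/s): [136.94, 136.94, 180, 180, 180, 180].

INTERFACE

Orientations are given as a 3x3 rotation matrix whose columns are the frame's x, y, z axes.
In Python, from workcell import robot gives the robot as it stands.
- The arm moves only by the tool arm_command, never from a script. Its argument "motion" is a list of rows, each an object with "dp": the shift along the tool's x, y, z in cm, a list of three; "twist": the turn about the tool's z in rad. A call has 1 to 12 rows; each row is the pose to reach, as a shift and turn from the pose commanded when the call began, along the tool's axes at that moment; what a row does not reach only later rows make up. A row lasts 1/8 s, in which the tool goes at most 62.5 mm and 10.7 degrees, less where a joint would pass 70% of its speed; a pose out of reach is approached as far as the arm can. A call with a gripper value outside its range is refused whole. "hand" is the gripper command: -1 is shut, 1 is fully open, values between are in proportion, set as the call begins (left out, the last holds). The fingers move at their own pace and stop on an object; "squeeze" is the grip in N (left out, the last holds). Time passes only in rows, so rows that repeat a pose let the fingers close. It gives the time, the measured TCP pose, the force, the opening and the grip force at its end, in the units of the state.
- robot.get_state(): the state, without advancing time (a new reading comes with each control period).
- robot.get_image(name): name is "scene" or "top"; returns the picture (480x640x3 uint8, red, green, blue); there is no depth.
- robot.camera_info(name): a dict with "intrinsics" (3x3 intrinsics, pixels), "dist" ([k1, k2, p1, p2, k3] as OpenCV has them; the pictures are not rectified), "rvec" (rotation vector, rad) and "tvec" (3), from world to camera coordinates, as OpenCV has them. Camera axes: x right, y down, z forward; pixel columns grow to the right and rows downward; lengths in mm; the calibration is good to about 2 mm. A picture is of the moment at which its call begins. camera_info takes no time and is no camera call.
- robot.sign_off(): hands the job in; it is judged then, once.
The state is a dict: "clock": time; "qpos": joint angles; "dq": joint speeds; "tau": joint torques, N m; "tool_pos": TCP position; "tool_rot": TCP orientation; "contact_force": force on the tool from outside, world axes, zero at the start; "moment": the same for the moment, N m; "opening": opening from 0.0 (shut) to 1.0 (fully open); "gripper_force": force on a finger pad.
Only numpy, scipy, OpenCV 4.12 (cv2) and the standard library are available. Lean on these libraries where they do the work, as an engineer would, in place of code of your own. Each camera call takes 0.05 s, during which the arm holds its last target. There are 200 camera calls.

TASK

Pick the four steel bearing balls out of the scrap on the desk and set each one in the hole of its own wooden block so that it stops rolling: largest ball on the largest block, second largest on the second largest, and so on down to the smallest. Leave all four balls at rest in their holes, and leave the nut and the brass bush standing where they are.

Things in the scene. Friction and masses are not known exactly. Their poses are not given: they have to be found in the camera images.
- large_ball_center (a point): centre of the largest of four loose plain steel bearing balls, diameter 54 mm; it lies on the desk top and can roll. The axes mean nothing.
- medium_ball_center (a point): centre of the second largest of four loose plain steel bearing balls, diameter 44 mm; it lies on the desk top and can roll. The axes mean nothing.
- small_ball_center (a point): centre of the third largest of four loose plain steel bearing balls, diameter 35 mm; it lies on the desk top and can roll. The axes mean nothing.
- tiny_ball_center (a point): centre of the smallest of four loose plain steel bearing balls, diameter 28 mm; it lies on the desk top and can roll. The axes mean nothing.
- large_block_hole0 (a point): the largest of four fixed, square light-wood blocks, 70 x 70 mm and 18 mm high, standing on the desk, with one round hole of 32 mm diameter in its middle, 10 mm deep. The point is the centre of the hole's mouth, in the block's top face; z is up, x and y run along the block's sides. The 54 mm ball seated on this hole's rim has its centre 22 mm above this point.
- medium_block_hole0 (a point): the second largest of four fixed, square light-wood blocks, 60 x 60 mm and 18 mm high, standing on the desk, with one round hole of 26 mm diameter in its middle, 10 mm deep. The point is the centre of the hole's mouth, in the block's top face; z is up, x and y run along the block's sides. The 44 mm ball seated on this hole's rim has its centre 18 mm above this point.
- small_block_hole0 (a point): the third largest of four fixed, square light-wood blocks, 52 x 52 mm and 18 mm high, standing on the desk, with one round hole of 21 mm diameter in its middle, 10 mm deep. The point is the centre of the hole's mouth, in the block's top face; z is up, x and y run along the block's sides. The 35 mm ball seated on this hole's rim has its centre 14 mm above this point.
- tiny_block_hole0 (a point): the smallest of four fixed, square light-wood blocks, 44 x 44 mm and 18 mm high, standing on the desk, with one round hole of 17 mm diameter in its middle, 10 mm deep. The point is the centre of the hole's mouth, in the block's top face; z is up, x and y run along the block's sides. The 28 mm ball seated on this hole's rim has its centre 11 mm above this point.
- nut_center (a point): centre of a loose dark steel hexagon nut lying flat, 46 mm across flats, 24 mm high; scrap that stays where it is. z is up.
- bush_center (a point): centre of a loose brass bush (short tube) standing upright, outer diameter 48 mm, bore 32 mm, 34 mm high; scrap that stays where it is. z is up.
Mind the look-alikes: they are no part of the job. What is shaped like the part that bears medium_block_hole0 but turquoise is not meant.

How it is judged:
By the outcome, as a careful person would: the job done as asked, in the order asked, and still so for the second after the job is handed in, with the robot touching nothing.
It also fails if it takes over 106 s, if anything falls off the work surface, if the arm or the gripper's body presses on something with over 40 N, if the wrist force passes 120 N, or if a joint passes its speed limit or range.

## Working session

There is one attempt and no reset: what is moved stays moved. The work goes in short steps, Python scripts to look and compute and a tool call to move; the robot and the scene stay as the last step left them, time stands still between calls to the robot, and variables do not carry over. Pictures are saved under pics/ and viewed, at most 14 in all, crops included, and the job is handed in when it is done.

Besides the shell and the picture viewer there is one more tool, called after "Emit:" as name(argument=value, ...), one argument or row to a line, values as JSON. arm_command: Moves the arm, as the interface text tells. Its arguments: {"type":"object","properties":{"motion":{"type":"array","items":{"type":"object","properties":{"dp":{"type":"array","items":{"type":"number"}},"twist":{"type":"number"}}}},"hand":{"type":"number"},"squeeze":{"type":"number"}},"required":["motion"]}

```bash
ls; mkdir -p pics
python3 - <<'E'
from workcell import robot
import cv2
for n in("scene","top"):
    cv2.imwrite(f"pics/{n}0.png",robot.get_image(n)[:,:,::-1])
    print(robot.camera_info(n))
s=robot.get_state();print(s)
E
```

```text
pics
{'intrinsics': array([[498.22319278,   0.        , 320.15893638],
       [  0.        , 498.22319278, 235.78189788],
       [  0.        ,   0.        ,   1.        ]]), 'dist': array([0.03927786, 0.        , 0.        , 0.        , 0.        ]), 'rvec': array([ 2.37304562,  0.75524534, -0.24727839]), 'tvec': array([-444.17145128, -151.04980373, 1193.85970186])}
{'intrinsics': array([[552.75892415,   0.        , 314.1751602 ],
       [  0.        , 552.75892415, 239.53719468],
       [  0.        ,   0.        ,   1.        ]]), 'dist': array([-0.01725671,  0.        ,  0.        ,  0.        ,  0.        ]), 'rvec': array([ 2.12508079, -2.17484128,  0.13842182]), 'tvec': array([  91.29092121,  480.34018692, 1177.33369495])}
{'clock': 0.1, 'qpos': array([ 5.98573105e+01,  2.18366940e+01,  7.43774805e+01, -2.42941538e-04,
        8.38566758e+01, -1.23360150e+01]), 'dq': array([ 0.06317735, -0.10909742, -0.16553579,  0.02806901,  0.04375598,
        0.09465074]), 'tau': array([ 3.96892719e-03, -4.38647819e+01, -2.24914008e+01,  7.14627793e-02,
        3.42106575e-02, -2.44824440e-05]), 'tool_pos': array([168.07766439, 523.44122327, 238.22084039]), 'tool_rot': array([[-9.52093834e-01,  3.05805411e-01, -6.17304616e-04],
       [ 3.05805923e-01,  9.52093267e-01, -1.07147538e-03],
       [ 2.60068599e-04, -1.20892052e-03, -9.99999235e-01]]), 'contact_force': array([-0.33819038,  0.98216437, -0.31703312]), 'moment': array([-0.01478472,  0.02027871,  0.00641951]), 'gripper_force': 0.0, 'opening': 0.9993225082706066}
```

View pics/scene0.png

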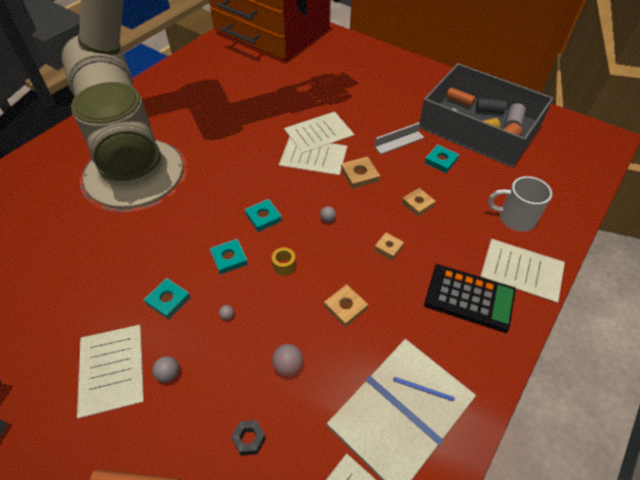

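View pics/top0.png

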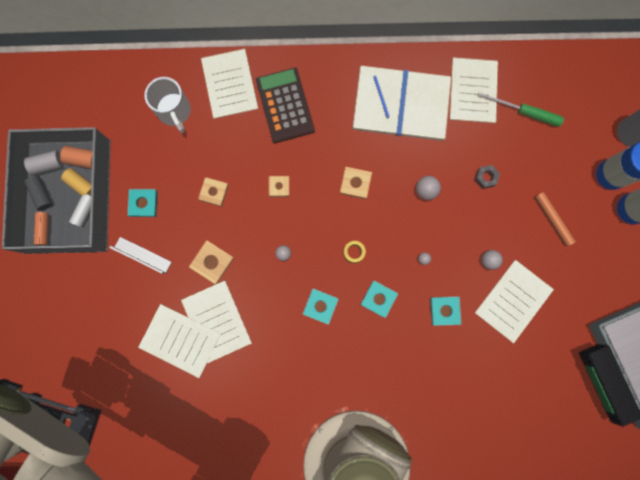

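Top view candidates:
- **Balls:** grey at (428,188) large, (492,260) medium, (283,253) small, (425,259) tiny. The ring at (355,252) is the bush and the one at (487,177) is the nut.
- **Blocks:** light wood at (211,262), (356,182), (213,191), (279,186). The turquoise ones at (142,203), (321,306), (380,299), (446,311) are look-alikes, so I'm leaving them out.

Next I'll measure these.

```bash
cat > h.py <<'E'
import numpy as np,cv2
from workcell import robot
def cam(n):
    c=robot.camera_info(n);R=cv2.Rodrigues(c["rvec"])[0];return c,R
def cast(n,uv,z):
    c,R=cam(n);p=cv2.undistortPoints(np.array([[uv]],float),c["intrinsics"],c["dist"])[0,0]
    d=R.T@np.array([*p,1]);o=-R.T@c["tvec"];return o+d*(z-o[2])/d[2]
def proj(n,X):
    c,_=cam(n);return cv2.projectPoints(np.array([X],float),c["rvec"],c["tvec"],c["intrinsics"],c["dist"])[0].ravel()
def blob(mask,uv,r=25):
    k,l,st,ce=cv2.connectedComponentsWithStats(mask.astype(np.uint8))
    i=min((i for i in range(1,k) if st[i,4]>25),key=lambda i:np.hypot(*(ce[i]-uv)))
    if np.hypot(*(ce[i]-uv))>r:return None
    c=max(cv2.findContours((l==i).astype(np.uint8),cv2.RETR_EXTERNAL,cv2.CHAIN_APPROX_NONE)[0],key=len)
    m=cv2.moments(c);return np.array([m["m10"],m["m01"]])/m["m00"],cv2.minAreaRect(c),np.sqrt(m["m00"])
def masks(im):
    h=cv2.cvtColor(im,cv2.COLOR_RGB2HSV);H,S,V=[h[:,:,i].astype(int) for i in range(3)]
    return dict(ball=(S<110)&(V>50),wood=(H>9)&(H<28)&(S>60)&(V>150),dark=(S<140)&(V<150),brass=(H>14)&(H<32)&(S>120)&(V>90))
B=dict(L=((428,188),27),M=((492,260),22),S=((283,253),17.5),T=((425,259),14))
W=dict(L=(211,262),M=(356,182),S=(213,191),T=(279,186))
E
python3 - <<'E'
from h import *
it=robot.get_image("top");isc=robot.get_image("scene");mt=masks(it);ms=masks(isc)
def rep(n,k,uv,z):
    b=blob(mt[k],uv)
    if b is None:print(n,"none");return
    X=cast("top",b[0],z);q=proj("scene",X);b2=blob(ms[k],q)
    ang=[]
    p=cv2.boxPoints(b[1]);a,c=cast("top",p[0],z),cast("top",p[1],z);ang=np.degrees(np.arctan2(*(c-a)[1::-1]))
    X2=cast("scene",b2[0],z) if b2 else None
    print(n,b[0].round(1),X.round(1),"ang%.0f side%.0f mm2 %.1f"%(ang,np.linalg.norm(c-a),b[2]*2),"scene",None if X2 is None else X2.round(1))
for k,(uv,r) in B.items():rep("ball"+k,"ball",uv,r)
for k,uv in W.items():rep("block"+k,"wood",uv,18)
rep("nut","dark",(487,177),12);rep("bush","brass",(355,252),17)
a=cv2.resize(it[160:290,180:320],(560,520),interpolation=2);b=cv2.resize(it[150:280,335:525],(760,520),interpolation=2)
o=cv2.resize(it[150:290,170:530],(800,311),interpolation=2)
cv2.imwrite("pics/crop0.png",o[:,:,::-1])
E
```

```text
ballL [427.9 187.5] [ 594.  -175.6   27. ] ang-91 side54 mm2 42.0 scene [ 594.5 -175.4   27. ]
ballM [491.7 259.4] [ 430.5 -308.5   22. ] ang-47 side45 mm2 35.3 scene [ 432. -309.   22.]
ballS [282.8 252.6] [456.8 150.3  17.5] ang-91 side33 mm2 26.5 scene [457.3 149.6  17.5]
ballT [424.2 258.2] [ 437.4 -162.    14. ] ang-91 side27 mm2 21.2 scene [ 438.3 -162.7   14. ]
blockL [210.6 261.8] [440.1 309.9  18. ] ang-33 side73 mm2 63.5 scene [440.5 309.6  18. ]
blockM [355.5 181.9] [612.7 -15.6  18. ] ang-13 side62 mm2 52.6 scene [613.9 -16.   18. ]
blockS [212.5 190.9] [599.9 306.   18. ] ang-16 side55 mm2 45.7 scene [600.1 305.7  18. ]
blockT [278.6 185.5] [608.5 157.4  18. ] ang-91 side45 mm2 38.1 scene [608.6 157.4  18. ]
nut [487.  176.2] [ 620.1 -313.5   12. ] ang-47 side55 mm2 41.0 scene [ 619.9 -312.2   12. ]
bush [354.  251.3] [456.   -7.1  17. ] ang-91 side49 mm2 38.1 scene [ 4.494e+02 -3.000e-01  1.700e+01]
```

View pics/crop0.png

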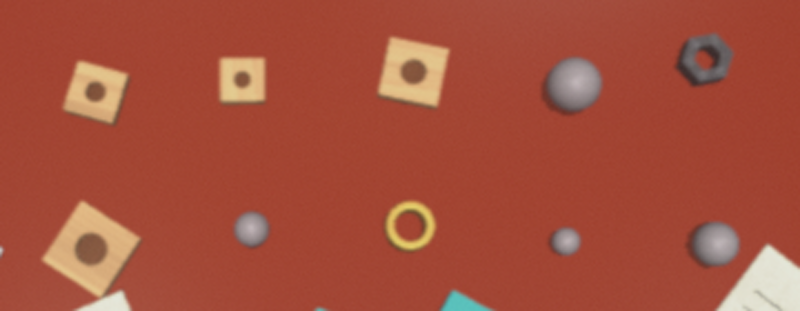

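Both views agree to about 1 mm, and the crop confirms the choice: four light-wood blocks, four balls, with the bush and nut kept apart. I'll keep the tool's heading fixed and work out the shifts.

```bash
cat >> h.py <<'E'
def go(*targets):
    s=robot.get_state();p=s["tool_pos"];R=s["tool_rot"]
    print("t%.2f"%s["clock"],p.round(1),"open %.3f"%s["opening"])
    for t in targets:print(t,"dp cm",(R.T@(np.array(t)-p)/10).round(2))
E
python3 -c "
from h import *
go((594,-175.5,110),(594,-175.5,8))
it=robot.get_image('top');h=cv2.cvtColor(it,cv2.COLOR_RGB2HSV)
for k,uv in W.items():
    b=blob(h[:,:,2]<150,uv,6)
    if b: print(k,b[0],cast('top',b[0],18).round(1),b[2])
"
```

```text
t0.20 [168.1 523.5 238.4] open 1.001
(594, -175.5, 110) dp cm [-61.93 -53.52  12.87]
(594, -175.5, 8) dp cm [-61.93 -53.51  23.07]
L [210.28512397 261.7231405 ] [440.3 310.5  18. ] 11.0
M [355.57142857 181.74074074] [613.  -15.7  18. ] 7.937253933193772
S [212.17521368 190.70940171] [600.3 306.7  18. ] 6.244997998398398
T [278.5        185.24166667] [609.1 157.5  18. ] 4.47213595499958
```

Emit:
arm_command(
  motion=[
    {"dp":[-3,-2.6,0.6]},
    {"dp":[-8,-7,1.7]},
    {"dp":[-12.4,-10.7,2.6]},
    {"dp":[-16.8,-14.5,3.5]},
    {"dp":[-21.2,-18.3,4.4]},
    {"dp":[-25.6,-22.1,5.3]},
    {"dp":[-30,-25.9,6.2]},
    {"dp":[-34.4,-29.7,7.1]},
    {"dp":[-38.8,-33.5,8]},
    {"dp":[-43.2,-37.3,9]},
    {"dp":[-47.6,-41.1,9.9]},
    {"dp":[-50,-43.2,10.4]},
  ],
  hand=1,
  squeeze=35,
)

```text
$.motion[0]: bad value
```

```bash
python3 -c "
from h import *
go((594,-175.5,110),(594,-175.5,8));print(robot.get_state()['tool_rot'].round(3))"
```

```text
t0.25 [168.2 523.5 238.5] open 0.999
(594, -175.5, 110) dp cm [-61.93 -53.52  12.87]
(594, -175.5, 8) dp cm [-61.93 -53.52  23.07]
[[-0.952  0.306 -0.   ]
 [ 0.306  0.952 -0.   ]
 [ 0.    -0.001 -1.   ]]
```

Twist seems to be required in each row.

Emit:
arm_command(
  motion=[
    {"dp":[-3,-2.6,0.6],"twist":0},
    {"dp":[-8,-7,1.7],"twist":0},
    {"dp":[-12.4,-10.7,2.6],"twist":0},
    {"dp":[-16.8,-14.5,3.5],"twist":0},
    {"dp":[-21.2,-18.3,4.4],"twist":0},
    {"dp":[-25.6,-22.1,5.3],"twist":0},
    {"dp":[-30,-25.9,6.2],"twist":0},
    {"dp":[-34.4,-29.7,7.1],"twist":0},
    {"dp":[-38.8,-33.5,8],"twist":0},
    {"dp":[-43.2,-37.3,9],"twist":0},
    {"dp":[-47.6,-41.1,9.9],"twist":0},
    {"dp":[-50,-43.2,10.4],"twist":0},
  ],
  hand=1,
  squeeze=35,
)

```text
clock: 1.75
tool_pos: [513.1, -43.1, 134.1]
tool_rot: [[-0.951, 0.308, -0.0], [0.308, 0.951, -0.0], [0.0, -0.0, -1.0]]
contact_force: [0.5, 0.3, 0.3]
opening: 1.001
gripper_force: 0.0
```

```bash
python3 -c "
from h import *
go((594,-175.5,110),(594,-175.5,8));print(robot.get_state()['tool_rot'].round(3))"
```

```text
t1.75 [513.1 -43.1 134.1] open 1.001
(594, -175.5, 110) dp cm [-11.77 -10.11   2.41]
(594, -175.5, 8) dp cm [-11.77 -10.11  12.61]
[[-0.951  0.308 -0.   ]
 [ 0.308  0.951 -0.   ]
 [ 0.    -0.    -1.   ]]
```

Emit:
arm_command(
  motion=[
    {"dp":[-4,-3.4,1],"twist":0},
    {"dp":[-8,-6.8,2],"twist":0},
    {"dp":[-11,-9.5,2.5],"twist":0},
    {"dp":[-11.9,-10.3,2.5],"twist":0},
    {"dp":[-11.9,-10.3,2.5],"twist":0},
    {"dp":[-11.9,-10.3,2.5],"twist":0},
  ],
)

```text
clock: 2.5
tool_pos: [593.5, -173.7, 110.1]
tool_rot: [[-0.952, 0.305, -0.0], [0.305, 0.952, 0.0], [0.0, 0.0, -1.0]]
contact_force: [0.4, 0.4, -0.2]
opening: 0.999
gripper_force: 0.0
```

```bash
python3 -c "
from h import *
go((594,-175.5,110),(594,-175.5,8))"
```

```text
t2.50 [ 593.5 -173.7  110.1] open 0.999
(594, -175.5, 110) dp cm [-0.11 -0.16  0.01]
(594, -175.5, 8) dp cm [-0.11 -0.16 10.21]
```

Descend, then close and lift slightly.

Emit:
arm_command(
  motion=[
    {"dp":[-0.1,-0.1,2],"twist":0},
    {"dp":[-0.1,-0.1,5],"twist":0},
    {"dp":[-0.1,-0.1,8],"twist":0},
    {"dp":[-0.1,-0.1,9.7],"twist":0},
    {"dp":[-0.1,-0.1,10.2],"twist":0},
    {"dp":[-0.1,-0.1,10.2],"twist":0},
    {"dp":[-0.1,-0.1,10.2],"twist":0},
  ],
)

```text
clock: 3.38
tool_pos: [595.0, -176.4, 8.8]
tool_rot: [[-0.952, 0.306, 0.002], [0.306, 0.952, -0.001], [-0.002, -0.0, -1.0]]
contact_force: [-0.3, -0.0, -0.4]
opening: 1.002
gripper_force: 0.0
```

Emit:
arm_command(
  motion=[
    {"dp":[0,0,0],"twist":0},
    {"dp":[0,0,0],"twist":0},
    {"dp":[0,0,0],"twist":0},
    {"dp":[0,0,0],"twist":0},
    {"dp":[0,0,0],"twist":0},
    {"dp":[0,0,0],"twist":0},
    {"dp":[0,0,-0.5],"twist":0},
    {"dp":[0,0,-2],"twist":0},
    {"dp":[0,0,-4],"twist":0},
    {"dp":[0,0,-6],"twist":0},
    {"dp":[0,0,-7],"twist":0},
  ],
  hand=-1,
  squeeze=35,
)

```text
clock: 4.75
tool_pos: [594.8, -176.4, 79.3]
tool_rot: [[-0.952, 0.306, 0.001], [0.306, 0.952, -0.001], [-0.002, -0.0, -1.0]]
contact_force: [-0.7, 0.4, -6.3]
opening: 0.589
gripper_force: 35.1
```

```bash
python3 -c "
from h import *
go((440.3,310.3,78),(440.3,310.3,22))"
```

```text
t4.75 [ 594.8 -176.4   79.3] open 0.589
(440.3, 310.3, 78) dp cm [29.59 41.61  0.08]
(440.3, 310.3, 22) dp cm [29.6  41.61  5.68]
```

Emit:
arm_command(
  motion=[
    {"dp":[1,1.4,-0.5],"twist":0},
    {"dp":[3.2,4.5,-1],"twist":0},
    {"dp":[6,8.4,-1],"twist":0},
    {"dp":[8.9,12.5,-1],"twist":0},
    {"dp":[11.8,16.6,-1],"twist":0},
    {"dp":[14.7,20.7,-1],"twist":0},
    {"dp":[17.6,24.8,-1],"twist":0},
    {"dp":[20.5,28.9,-1],"twist":0},
    {"dp":[23.4,33,-1],"twist":0},
    {"dp":[26.3,37,-1],"twist":0},
    {"dp":[28.6,40.2,-0.5],"twist":0},
    {"dp":[29.6,41.6,0],"twist":0},
  ],
)

```text
clock: 6.25
tool_pos: [437.9, 312.2, 77.3]
tool_rot: [[-0.953, 0.303, -0.001], [0.303, 0.953, -0.0], [0.001, -0.001, -1.0]]
contact_force: [0.3, -0.4, -5.7]
opening: 0.589
gripper_force: 35.1
```

Emit:
arm_command(
  motion=[
    {"dp":[0,0,0],"twist":0},
    {"dp":[0,0,0],"twist":0},
    {"dp":[0,0,0],"twist":0},
  ],
)

```text
clock: 6.62
tool_pos: [440.4, 309.4, 77.9]
tool_rot: [[-0.952, 0.307, 0.0], [0.307, 0.952, -0.0], [-0.0, -0.0, -1.0]]
contact_force: [-0.7, 0.4, -6.4]
opening: 0.586
gripper_force: 35.1
```

```bash
python3 -c "
from h import *
go((440.3,310.3,78),(440.3,310.3,22));robot.get_image('top')
for n in ('top','scene'):
  im=robot.get_image(n);c=proj(n,(440,310,40)).astype(int)
  cv2.imwrite('pics/L1%s.png'%n,cv2.resize(im[c[1]-60:c[1]+60,c[0]-60:c[0]+60],(400,400))[:,:,::-1])
"
```

```text
t6.62 [440.4 309.4  77.9] open 0.586
(440.3, 310.3, 78) dp cm [ 0.04  0.08 -0.01]
(440.3, 310.3, 22) dp cm [0.04 0.08 5.59]
```

View pics/L1scene.png

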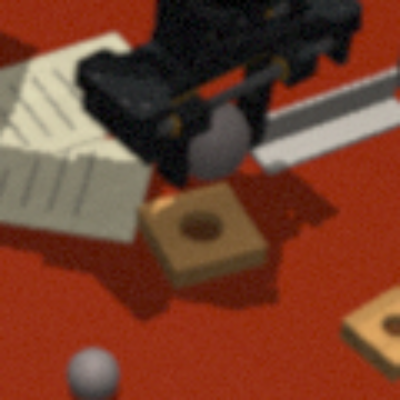

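The ball hangs between the fingers at crop (220,140), right above the hole at (200,226). Lowering now.

Emit:
arm_command(
  motion=[
    {"dp":[0,0.1,1.5],"twist":0},
    {"dp":[0,0.1,3],"twist":0},
    {"dp":[0,0.1,4.5],"twist":0},
    {"dp":[0,0.1,5.2],"twist":0},
    {"dp":[0,0.1,5.5],"twist":0},
    {"dp":[0,0.1,5.5],"twist":0},
    {"dp":[0,0.1,5.5],"twist":0},
  ],
)

```text
clock: 7.65
tool_pos: [440.5, 311.4, 23.1]
tool_rot: [[-0.952, 0.306, 0.001], [0.306, 0.952, 0.0], [-0.001, 0.001, -1.0]]
contact_force: [0.6, 0.0, -5.7]
opening: 0.587
gripper_force: 35.1
```

Emit:
arm_command(
  motion=[
    {"dp":[0,0,0.1],"twist":0},
    {"dp":[0,0,0.1],"twist":0},
    {"dp":[0,0,0.1],"twist":0},
  ],
)

```text
clock: 8.02
tool_pos: [440.6, 311.4, 22.1]
tool_rot: [[-0.952, 0.306, 0.001], [0.306, 0.952, 0.0], [-0.001, 0.001, -1.0]]
contact_force: [0.0, 0.1, -1.6]
opening: 0.588
gripper_force: 35.0
```

Emit:
arm_command(
  motion=[
    {"dp":[0,0,0],"twist":0},
    {"dp":[0,0,0],"twist":0},
    {"dp":[0,0,0],"twist":0},
    {"dp":[0,0,0],"twist":0},
    {"dp":[0,0,0],"twist":0},
    {"dp":[0,0,-1.5],"twist":0},
    {"dp":[0,0,-4],"twist":0},
    {"dp":[0,0,-7],"twist":0},
    {"dp":[0,0,-9],"twist":0},
  ],
  hand=1,
)

```text
clock: 9.15
tool_pos: [440.6, 311.4, 114.2]
tool_rot: [[-0.952, 0.306, 0.002], [0.306, 0.952, 0.001], [-0.002, 0.002, -1.0]]
contact_force: [-0.0, 0.6, 0.2]
opening: 0.998
gripper_force: 0.0
```

```bash
python3 -c "
from h import *
go((430.8,-308.7,110))
im=robot.get_image('scene');b=blob(masks(im)['ball'],proj('scene',(440,310,40)));print(b and cast('scene',b[0],40))
c=proj('scene',(440,310,40)).astype(int)
cv2.imwrite('pics/L2.png',cv2.resize(im[c[1]-60:c[1]+60,c[0]-60:c[0]+60],(400,400))[:,:,::-1])
"
```

```text
t9.15 [440.6 311.4 114.2] open 0.998
(430.8, -308.7, 110) dp cm [-18.03 -59.34   0.36]
[441.43017766 308.40498686  40.        ]
```

View pics/L2.png

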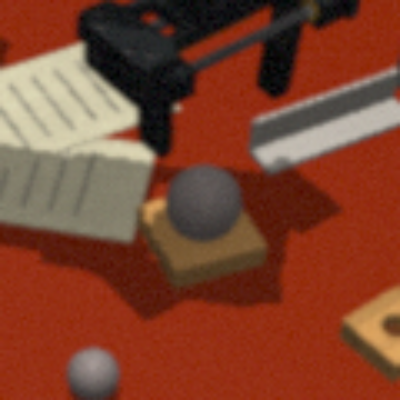

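The large ball sits on its block, at crop (205,203). Next is the medium ball.

Emit:
arm_command(
  motion=[
    {"dp":[-0.8,-2.5,0],"twist":0},
    {"dp":[-2.3,-7.5,0],"twist":0},
    {"dp":[-4,-13,0],"twist":0},
    {"dp":[-5.6,-18.5,0],"twist":0},
    {"dp":[-7.3,-24,0],"twist":0},
    {"dp":[-9,-29.5,0],"twist":0},
    {"dp":[-10.6,-35,0],"twist":0},
    {"dp":[-12.3,-40.5,0],"twist":0},
    {"dp":[-14,-46,0],"twist":0},
    {"dp":[-15.6,-51.5,0],"twist":0},
    {"dp":[-17.2,-56.6,0],"twist":0},
    {"dp":[-18,-59.3,0.4],"twist":0},
  ],
)

```text
clock: 10.7
tool_pos: [430.0, -311.1, 108.1]
tool_rot: [[-0.951, 0.308, 0.001], [0.308, 0.951, -0.001], [-0.001, -0.001, -1.0]]
contact_force: [-0.6, -0.3, 0.5]
opening: 1.002
gripper_force: 0.0
```

Emit:
arm_command(
  motion=[
    {"dp":[0,0,0],"twist":0},
    {"dp":[0,0,0],"twist":0},
    {"dp":[0,0,0],"twist":0},
    {"dp":[0,0,0],"twist":0},
  ],
)

```text
clock: 11.2
tool_pos: [430.5, -307.6, 108.0]
tool_rot: [[-0.952, 0.305, 0.0], [0.305, 0.952, -0.0], [-0.0, -0.0, -1.0]]
contact_force: [-0.8, -1.5, -0.2]
opening: 0.999
gripper_force: 0.0
```

```bash
python3 -c "
from h import *
go((430.8,-308.7,8))
im=robot.get_image('scene')
for k,h in (('M',22),('S',17.5),('T',14)):
  X=dict(M=(431,-309,22),S=(457,150,17.5),T=(437.7,-162,14))[k]
  b=blob(masks(im)['ball'],proj('scene',X));print(k,b and cast('scene',b[0],h).round(1))
"
```

```text
t11.20 [ 430.5 -307.6  108. ] open 0.999
(430.8, -308.7, 8) dp cm [-0.06 -0.1  10.  ]
M [ 432.  -308.9   22. ]
S [457.3 149.6  17.5]
T [ 438.3 -162.6   14. ]
```

Emit:
arm_command(
  motion=[
    {"dp":[-0.1,-0.1,2],"twist":0},
    {"dp":[-0.1,-0.1,5],"twist":0},
    {"dp":[-0.1,-0.1,8],"twist":0},
    {"dp":[-0.1,-0.1,9.5],"twist":0},
    {"dp":[-0.1,-0.1,10],"twist":0},
    {"dp":[-0.1,-0.1,10],"twist":0},
    {"dp":[-0.1,-0.1,10],"twist":0},
  ],
)

```text
clock: 12.12
tool_pos: [431.3, -310.0, 8.6]
tool_rot: [[-0.952, 0.306, 0.001], [0.306, 0.952, -0.001], [-0.001, -0.001, -1.0]]
contact_force: [0.9, -1.3, -0.5]
opening: 1.0
gripper_force: 0.0
```

Emit:
arm_command(
  motion=[
    {"dp":[0,0,0],"twist":0},
    {"dp":[0,0,0],"twist":0},
    {"dp":[0,0,0],"twist":0},
    {"dp":[0,0,0],"twist":0},
    {"dp":[0,0,0],"twist":0},
    {"dp":[0,0,0],"twist":0},
    {"dp":[0,0,0],"twist":0},
    {"dp":[0,0,-0.5],"twist":0},
    {"dp":[0,0,-2],"twist":0},
    {"dp":[0,0,-4],"twist":0},
    {"dp":[0,0,-6],"twist":0},
    {"dp":[0,0,-7],"twist":0},
  ],
  hand=-1,
  squeeze=35,
)

```text
clock: 13.62
tool_pos: [431.2, -309.9, 79.4]
tool_rot: [[-0.952, 0.306, 0.001], [0.306, 0.952, -0.002], [-0.002, -0.001, -1.0]]
contact_force: [0.2, -0.4, -3.5]
opening: 0.481
gripper_force: 35.0
```

```bash
python3 -c "
from h import *
go((613.2,-15.7,78))"
```

```text
t13.62 [ 431.2 -309.9   79.4] open 0.481
(613.2, -15.7, 78) dp cm [-8.34 33.57  0.12]
```

Emit:
arm_command(
  motion=[
    {"dp":[-0.4,1.5,0],"twist":0},
    {"dp":[-1.3,5,0],"twist":0},
    {"dp":[-2.3,9,0],"twist":0},
    {"dp":[-3.3,13.3,0],"twist":0},
    {"dp":[-4.3,17.6,0],"twist":0},
    {"dp":[-5.3,21.9,0],"twist":0},
    {"dp":[-6.4,26.2,0],"twist":0},
    {"dp":[-7.4,30,0],"twist":0},
    {"dp":[-8.1,32.7,0],"twist":0},
    {"dp":[-8.3,33.6,0],"twist":0},
    {"dp":[-8.3,33.6,0],"twist":0},
    {"dp":[-8.3,33.6,0],"twist":0},
  ],
)

```text
clock: 15.12
tool_pos: [612.2, -15.9, 77.5]
tool_rot: [[-0.952, 0.307, -0.001], [0.307, 0.952, -0.0], [0.001, -0.0, -1.0]]
contact_force: [-0.1, 0.5, -3.5]
opening: 0.485
gripper_force: 35.0
```

```bash
python3 -c "
from h import *
go((613.2,-15.7,23))"
```

```text
t15.12 [612.2 -15.9  77.5] open 0.485
(613.2, -15.7, 23) dp cm [-0.1   0.05  5.45]
```

Emit:
arm_command(
  motion=[
    {"dp":[-0.1,0,1.5],"twist":0},
    {"dp":[-0.1,0,3],"twist":0},
    {"dp":[-0.1,0,4.5],"twist":0},
    {"dp":[-0.1,0,5.1],"twist":0},
    {"dp":[-0.1,0,5.4],"twist":0},
    {"dp":[-0.1,0,5.5],"twist":0},
    {"dp":[-0.1,0,5.5],"twist":0},
    {"dp":[-0.1,0,5.5],"twist":0},
  ],
)

```text
clock: 16.12
tool_pos: [613.9, -15.5, 23.1]
tool_rot: [[-0.952, 0.306, 0.001], [0.306, 0.952, -0.0], [-0.001, 0.0, -1.0]]
contact_force: [-0.7, -1.6, -3.0]
opening: 0.483
gripper_force: 35.0
```

Emit:
arm_command(
  motion=[
    {"dp":[0,0,0.1],"twist":0},
    {"dp":[0,0,0.1],"twist":0},
    {"dp":[0,0,0.1],"twist":0},
  ],
)

```text
clock: 16.5
tool_pos: [613.9, -15.4, 22.2]
tool_rot: [[-0.952, 0.306, 0.001], [0.306, 0.952, -0.0], [-0.001, 0.0, -1.0]]
contact_force: [-0.4, -0.7, 2.9]
opening: 0.477
gripper_force: 35.0
```

Emit:
arm_command(
  motion=[
    {"dp":[0,0,0],"twist":0},
    {"dp":[0,0,0],"twist":0},
    {"dp":[0,0,0],"twist":0},
    {"dp":[0,0,0],"twist":0},
    {"dp":[0,0,0],"twist":0},
    {"dp":[0,0,0],"twist":0},
    {"dp":[0,0,-1.5],"twist":0},
    {"dp":[0,0,-4],"twist":0},
    {"dp":[0,0,-7],"twist":0},
    {"dp":[0,0,-9],"twist":0},
  ],
  hand=1,
)

```text
clock: 17.75
tool_pos: [614.1, -15.5, 114.3]
tool_rot: [[-0.952, 0.306, 0.002], [0.306, 0.952, -0.001], [-0.003, 0.0, -1.0]]
contact_force: [-0.4, -0.9, 0.4]
opening: 1.002
gripper_force: 0.0
```

```bash
python3 -c "
from h import *
go((457,150,110))
im=robot.get_image('scene')
for X in ((440,310,40),(613,-15.7,36),(457,150,17.5)):
  b=blob(masks(im)['ball'],proj('scene',X));print(b and cast('scene',b[0],X[2]).round(1))
"
```

```text
t17.75 [614.1 -15.5 114.3] open 1.002
(457, 150, 110) dp cm [20.02 10.96  0.38]
None
[614.2 -16.4  36. ]
None
```

Emit:
arm_command(
  motion=[
    {"dp":[1.5,0.8,0],"twist":0},
    {"dp":[5,2.7,0],"twist":0},
    {"dp":[9,4.9,0],"twist":0},
    {"dp":[13,7.1,0],"twist":0},
    {"dp":[17,9.3,0],"twist":0},
    {"dp":[19.5,10.7,0.2],"twist":0},
    {"dp":[20,11,0.4],"twist":0},
    {"dp":[20,11,0.4],"twist":0},
    {"dp":[20,11,0.4],"twist":0},
  ],
)

```text
clock: 18.92
tool_pos: [457.5, 149.9, 107.6]
tool_rot: [[-0.952, 0.307, 0.0], [0.307, 0.952, -0.0], [-0.0, -0.0, -1.0]]
contact_force: [0.7, -0.2, 0.8]
opening: 1.002
gripper_force: 0.0
```

```bash
python3 -c "
from h import *
go((457,150,5))
im=robot.get_image('scene');cv2.imwrite('pics/s3.png',im[:,:,::-1])
for X in ((440,310,40),(613,-15.7,36),(457,150,17.5)):
  b=blob(masks(im)['ball'],proj('scene',X));print(b and cast('scene',b[0],X[2]).round(1))
"
```

```text
t18.93 [457.5 149.9 107.6] open 1.002
(457, 150, 5) dp cm [ 0.05 -0.   10.26]
[449.  306.1  40. ]
[614.1 -16.4  36. ]
[457.5 149.5  17.5]
```

View pics/s3.png

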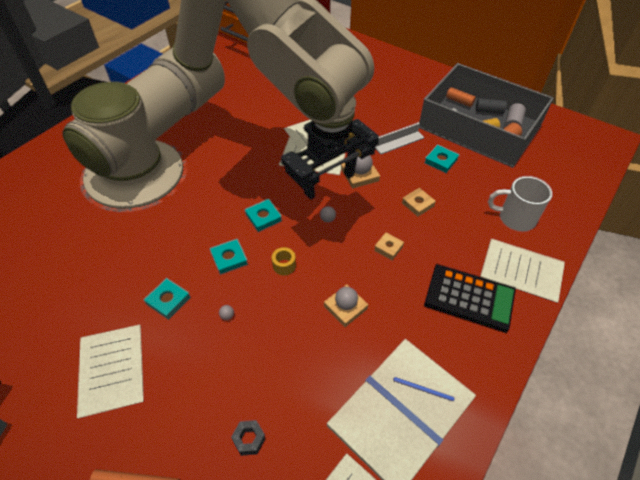

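The large ball (363,165) and medium ball (346,298) are both seated. Now I'll grasp the small one.

Emit:
arm_command(
  motion=[
    {"dp":[0,0,2],"twist":0},
    {"dp":[0,0,5],"twist":0},
    {"dp":[0,0,8],"twist":0},
    {"dp":[0,0,9.8],"twist":0},
    {"dp":[0,0,10.3],"twist":0},
    {"dp":[0,0,10.3],"twist":0},
    {"dp":[0,0,10.3],"twist":0},
  ],
)

```text
clock: 19.85
tool_pos: [457.4, 150.4, 5.4]
tool_rot: [[-0.952, 0.306, 0.001], [0.306, 0.952, 0.0], [-0.001, 0.001, -1.0]]
contact_force: [-0.1, -0.3, -0.3]
opening: 0.997
gripper_force: 0.0
```

Emit:
arm_command(
  motion=[
    {"dp":[0,0,0],"twist":0},
    {"dp":[0,0,0],"twist":0},
    {"dp":[0,0,0],"twist":0},
    {"dp":[0,0,0],"twist":0},
    {"dp":[0,0,0],"twist":0},
    {"dp":[0,0,0],"twist":0},
    {"dp":[0,0,0],"twist":0},
    {"dp":[0,0,-0.5],"twist":0},
    {"dp":[0,0,-2],"twist":0},
    {"dp":[0,0,-4],"twist":0},
    {"dp":[0,0,-6],"twist":0},
    {"dp":[0,0,-7],"twist":0},
  ],
  hand=-1,
  squeeze=25,
)

```text
clock: 21.35
tool_pos: [457.1, 150.5, 75.8]
tool_rot: [[-0.952, 0.306, 0.001], [0.306, 0.952, 0.0], [-0.001, 0.001, -1.0]]
contact_force: [-0.4, 0.7, -1.4]
opening: 0.381
gripper_force: 25.0
```

```bash
python3 -c "
from h import *
go((600.2,306.3,77))"
```

```text
t21.35 [457.1 150.5  75.8] open 0.381
(600.2, 306.3, 77) dp cm [-8.86 19.21 -0.11]
```

Emit:
arm_command(
  motion=[
    {"dp":[-0.6,1.3,0],"twist":0},
    {"dp":[-2,4.3,0],"twist":0},
    {"dp":[-3.8,8.2,0],"twist":0},
    {"dp":[-5.6,12.1,0],"twist":0},
    {"dp":[-7.4,16,0],"twist":0},
    {"dp":[-8.5,18.5,0],"twist":0},
    {"dp":[-8.9,19.2,0],"twist":0},
    {"dp":[-8.9,19.2,0],"twist":0},
    {"dp":[-8.9,19.2,0],"twist":0},
  ],
)

```text
clock: 22.48
tool_pos: [599.8, 305.4, 74.5]
tool_rot: [[-0.952, 0.306, -0.001], [0.306, 0.952, -0.0], [0.001, -0.001, -1.0]]
contact_force: [0.1, -0.0, -1.0]
opening: 0.378
gripper_force: 25.0
```

```bash
python3 -c "
from h import *
go((600.2,306.3,20.5))"
```

```text
t22.48 [599.8 305.4  74.5] open 0.378
(600.2, 306.3, 20.5) dp cm [-0.01  0.1   5.4 ]
```

Emit:
arm_command(
  motion=[
    {"dp":[0,0,1.5],"twist":0},
    {"dp":[0,0,3],"twist":0},
    {"dp":[0,0,4.3],"twist":0},
    {"dp":[0,0,5],"twist":0},
    {"dp":[0,0,5.3],"twist":0},
    {"dp":[0,0,5.4],"twist":0},
    {"dp":[0,0,5.4],"twist":0},
    {"dp":[0,0,5.4],"twist":0},
  ],
)

```text
clock: 23.48
tool_pos: [600.5, 306.1, 21.1]
tool_rot: [[-0.952, 0.306, 0.001], [0.306, 0.952, 0.0], [-0.0, 0.0, -1.0]]
contact_force: [-1.0, 0.7, -1.7]
opening: 0.381
gripper_force: 25.0
```

Emit:
arm_command(
  motion=[
    {"dp":[0,0,0.1],"twist":0},
    {"dp":[0,0,0.1],"twist":0},
    {"dp":[0,0,0.1],"twist":0},
  ],
)

```text
clock: 23.85
tool_pos: [600.5, 306.1, 20.0]
tool_rot: [[-0.952, 0.306, 0.001], [0.306, 0.952, 0.0], [-0.0, 0.0, -1.0]]
contact_force: [0.3, 0.4, 1.2]
opening: 0.384
gripper_force: 25.0
```

Emit:
arm_command(
  motion=[
    {"dp":[0,0,0],"twist":0},
    {"dp":[0,0,0],"twist":0},
    {"dp":[0,0,0],"twist":0},
    {"dp":[0,0,0],"twist":0},
    {"dp":[0,0,0],"twist":0},
    {"dp":[0,0,0],"twist":0},
    {"dp":[0,0,-1.5],"twist":0},
    {"dp":[0,0,-4],"twist":0},
    {"dp":[0,0,-7],"twist":0},
    {"dp":[0,0,-9],"twist":0},
  ],
  hand=1,
)

```text
clock: 25.1
tool_pos: [600.8, 306.2, 112.5]
tool_rot: [[-0.952, 0.306, 0.003], [0.306, 0.952, 0.001], [-0.002, 0.002, -1.0]]
contact_force: [-0.1, -0.2, -0.5]
opening: 1.0
gripper_force: 0.0
```

```bash
python3 -c "
from h import *
go((437.8,-162.3,110))
im=robot.get_image('scene')
for X in ((440,310,40),(613,-15.7,36),(600.2,306.3,32),(437.8,-162.3,14)):
  b=blob(masks(im)['ball'],proj('scene',X));print(b and cast('scene',b[0],X[2]).round(1))
"
```

```text
t25.10 [600.8 306.2 112.5] open 1.000
(437.8, -162.3, 110) dp cm [  1.19 -49.59   0.17]
[441.4 308.1  40. ]
[613.9 -16.5  36. ]
[600.2 305.4  32. ]
[ 438.2 -162.6   14. ]
```

Three are seated. On to the tiny ball.

Emit:
arm_command(
  motion=[
    {"dp":[0,-2,0],"twist":0},
    {"dp":[0.1,-6.5,0],"twist":0},
    {"dp":[0.3,-11.5,0],"twist":0},
    {"dp":[0.4,-17,0],"twist":0},
    {"dp":[0.5,-22.5,0],"twist":0},
    {"dp":[0.7,-28,0],"twist":0},
    {"dp":[0.8,-33.5,0],"twist":0},
    {"dp":[0.9,-39,0],"twist":0},
    {"dp":[1.1,-44.5,0],"twist":0},
    {"dp":[1.2,-48.5,0],"twist":0},
    {"dp":[1.2,-49.6,0.2],"twist":0},
    {"dp":[1.2,-49.6,0.2],"twist":0},
  ],
)

```text
clock: 26.65
tool_pos: [437.3, -162.3, 107.8]
tool_rot: [[-0.952, 0.307, 0.0], [0.307, 0.952, 0.0], [0.0, 0.0, -1.0]]
contact_force: [0.7, -0.3, 0.8]
opening: 0.999
gripper_force: 0.0
```

Emit:
arm_command(
  motion=[
    {"dp":[0,0,0],"twist":0},
    {"dp":[0,0,0],"twist":0},
  ],
)

```text
clock: 26.9
tool_pos: [437.6, -161.5, 107.8]
tool_rot: [[-0.953, 0.304, 0.0], [0.304, 0.953, 0.0], [0.0, 0.0, -1.0]]
contact_force: [0.0, -0.4, 1.7]
opening: 0.998
gripper_force: 0.0
```

```bash
python3 -c "
from h import *
go((437.8,-162.3,4))
im=robot.get_image('scene')
for X in ((437.8,-162.3,14),):
  b=blob(masks(im)['ball'],proj('scene',X));print(b and cast('scene',b[0],X[2]).round(1))
"
```

```text
t26.90 [ 437.6 -161.5  107.8] open 0.998
(437.8, -162.3, 4) dp cm [-0.04 -0.07 10.38]
[ 438.2 -162.5   14. ]
```

Emit:
arm_command(
  motion=[
    {"dp":[0,-0.1,2],"twist":0},
    {"dp":[0,-0.1,5],"twist":0},
    {"dp":[0,-0.1,8],"twist":0},
    {"dp":[0,-0.1,9.8],"twist":0},
    {"dp":[0,-0.1,10.3],"twist":0},
    {"dp":[0,-0.1,10.4],"twist":0},
    {"dp":[0,-0.1,10.4],"twist":0},
    {"dp":[0,-0.1,10.4],"twist":0},
  ],
)

```text
clock: 27.95
tool_pos: [437.2, -163.6, 4.3]
tool_rot: [[-0.952, 0.306, 0.001], [0.306, 0.952, -0.001], [-0.001, -0.0, -1.0]]
contact_force: [-0.4, 0.5, 0.2]
opening: 0.999
gripper_force: 0.0
```

Emit:
arm_command(
  motion=[
    {"dp":[0,0,0],"twist":0},
    {"dp":[0,0,0],"twist":0},
    {"dp":[0,0,0],"twist":0},
    {"dp":[0,0,0],"twist":0},
    {"dp":[0,0,0],"twist":0},
    {"dp":[0,0,0],"twist":0},
    {"dp":[0,0,0],"twist":0},
    {"dp":[0,0,-0.5],"twist":0},
    {"dp":[0,0,-2],"twist":0},
    {"dp":[0,0,-4],"twist":0},
    {"dp":[0,0,-6],"twist":0},
    {"dp":[0,0,-7],"twist":0},
  ],
  hand=-1,
  squeeze=20,
)

```text
clock: 29.45
tool_pos: [437.1, -163.6, 74.7]
tool_rot: [[-0.952, 0.306, 0.001], [0.306, 0.952, -0.001], [-0.001, -0.0, -1.0]]
contact_force: [-0.1, -0.1, -0.6]
opening: 0.304
gripper_force: 20.0
```

```bash
python3 -c "
from h import *
go((608.9,157.5,76))"
```

```text
t29.45 [ 437.1 -163.6   74.7] open 0.304
(608.9, 157.5, 76) dp cm [-6.54 35.82 -0.13]
```

Emit:
arm_command(
  motion=[
    {"dp":[-0.3,1.6,0],"twist":0},
    {"dp":[-1,5.4,0],"twist":0},
    {"dp":[-1.8,9.9,0],"twist":0},
    {"dp":[-2.6,14.4,0],"twist":0},
    {"dp":[-3.5,18.9,0],"twist":0},
    {"dp":[-4.3,23.4,0],"twist":0},
    {"dp":[-5.1,27.9,0],"twist":0},
    {"dp":[-5.9,32.4,0],"twist":0},
    {"dp":[-6.4,35,0],"twist":0},
    {"dp":[-6.5,35.8,0],"twist":0},
    {"dp":[-6.5,35.8,0],"twist":0},
    {"dp":[-6.5,35.8,0],"twist":0},
  ],
)

```text
clock: 30.95
tool_pos: [607.9, 156.7, 73.6]
tool_rot: [[-0.952, 0.307, -0.001], [0.307, 0.952, -0.0], [0.001, -0.0, -1.0]]
contact_force: [0.7, -0.3, -0.1]
opening: 0.299
gripper_force: 20.0
```

```bash
python3 -c "
from h import *
go((608.9,157.5,20))"
```

```text
t30.95 [607.9 156.7  73.6] open 0.299
(608.9, 157.5, 20) dp cm [-0.08  0.11  5.36]
```

Emit:
arm_command(
  motion=[
    {"dp":[0,0,1.5],"twist":0},
    {"dp":[0,0,3],"twist":0},
    {"dp":[0,0,4.3],"twist":0},
    {"dp":[0,0,5],"twist":0},
    {"dp":[0,0,5.3],"twist":0},
    {"dp":[0,0,5.3],"twist":0},
    {"dp":[0,0,5.3],"twist":0},
  ],
)

```text
clock: 31.82
tool_pos: [608.5, 157.6, 21.2]
tool_rot: [[-0.952, 0.306, 0.001], [0.306, 0.952, 0.0], [-0.001, 0.0, -1.0]]
contact_force: [0.3, -0.1, -1.1]
opening: 0.3
gripper_force: 20.0
```

Emit:
arm_command(
  motion=[
    {"dp":[0,0,0.1],"twist":0},
    {"dp":[0,0,0.15],"twist":0},
    {"dp":[0,0,0.15],"twist":0},
    {"dp":[0,0,0.15],"twist":0},
  ],
)

```text
clock: 32.33
tool_pos: [608.4, 157.5, 19.4]
tool_rot: [[-0.952, 0.306, 0.0], [0.306, 0.952, 0.0], [-0.0, 0.0, -1.0]]
contact_force: [0.5, -0.4, 2.4]
opening: 0.306
gripper_force: 20.0
```

Emit:
arm_command(
  motion=[
    {"dp":[0,0,0],"twist":0},
    {"dp":[0,0,0],"twist":0},
    {"dp":[0,0,0],"twist":0},
    {"dp":[0,0,0],"twist":0},
    {"dp":[0,0,0],"twist":0},
    {"dp":[0,0,0],"twist":0},
    {"dp":[0,0,-1.5],"twist":0},
    {"dp":[0,0,-4],"twist":0},
    {"dp":[0,0,-8],"twist":0},
    {"dp":[0,0,-12],"twist":0},
    {"dp":[0,0,-15],"twist":0},
    {"dp":[0,0,-15],"twist":0},
  ],
  hand=1,
)

```text
clock: 33.83
tool_pos: [609.1, 157.6, 172.5]
tool_rot: [[-0.952, 0.306, 0.006], [0.306, 0.952, 0.0], [-0.005, 0.002, -1.0]]
contact_force: [-0.3, -0.4, 0.2]
opening: 1.003
gripper_force: 0.0
```

```bash
python3 -c "
from h import *
go()
im=robot.get_image('scene');cv2.imwrite('pics/end.png',im[:,:,::-1])
for X in ((440,310,40),(613,-15.7,36),(600.2,306.3,32),(608.9,157.5,29)):
  b=blob(masks(im)['ball'],proj('scene',X));print(b and cast('scene',b[0],X[2]).round(1))
"
```

```text
t33.83 [609.1 157.6 172.5] open 1.003
[425.7 318.9  40. ]
[614.1 -16.6  36. ]
[600.3 305.5  32. ]
[609.4 157.2  29. ]
```

View pics/end.png

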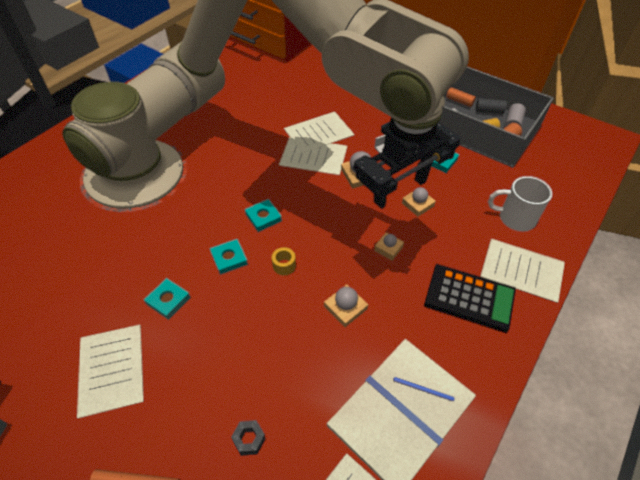

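The medium (346,298), small (420,195) and tiny (390,240) balls are seated. The large one is partly hidden by the gripper at (358,162). The bush and nut look undisturbed. I'll check the large ball from the top view.

```bash
python3 -c "
from h import *
im=robot.get_image('top');m=masks(im);cv2.imwrite('pics/endtop.png',im[:,:,::-1])
for X,k in (((440,310,40),'ball'),((620,-313.5,12),'dark'),((456,-7,17),'brass')):
  b=blob(m[k],proj('top',X));print(b and cast('top',b[0],X[2]).round(1))
"
```

```text
None
[ 620.1 -313.5   12. ]
[456.   -7.2  17. ]
```

View pics/endtop.png

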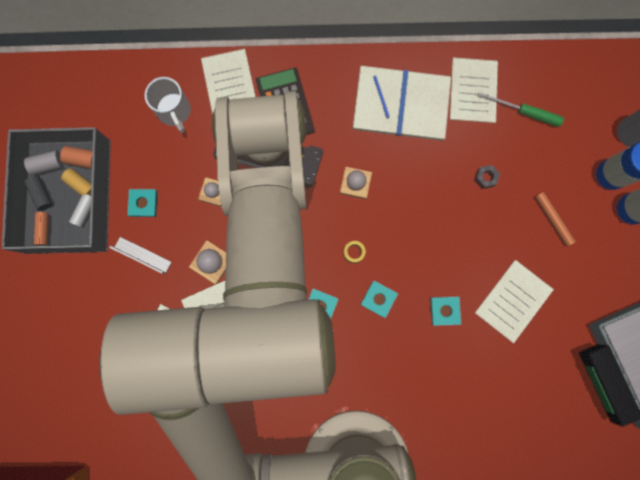

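The large ball sits centred on its block at (209,260), and the nut and bush haven't moved. Handing in.

```bash
python3 -c "
from workcell import robot
print(robot.sign_off())"
```

```text
the job is handed in; nothing more can be done
None
```

All four balls are at rest in the holes of their matching wooden blocks, placed largest to smallest; the nut and bush did not move, and I handed the job in at about 34 s.

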